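# Bring the wax pots onto the heat

## Task

The wax in the small iron pots has set hard overnight. Slide every pot on the hob from the keep-warm strip along the glass until it stands in the middle of a heating ring of its own, without lifting or tipping it, and put a lid squarely on each pot, fully down on the rim all round. Then, with all of them covered, turn the knob of each ring that carries a pot clockwise up to its stop, leaving the knob of an empty ring off; do not knock the other things on the table about.

Things in the scene. Friction and masses are not known exactly. Their poses are not given: they have to be found in the camera images.
- hob: fixed table-top hob, steel case with black glass top, 345 (x) by 470 (y) by 50 high, level; origin under its centre, on the table. Its x points away from the robot, within 5 degrees, y to the left. The oblong keep-warm strip printed on the glass spans x -93 to +7, y -212 to +212; nearer than x -95 is a level aluminium control strip with three knobs, each straight in front of its ring
- ring1 (a point): centre, on the glass, of the right-hand (-y) of three heating rings printed in a row along the back of the hob, 140 apart, each 130 across with a fine inner circle 60 across; axes as the hob's. Any pot may go on any ring, one to a ring
- ring2 (a point): centre, on the glass, of the middle of three heating rings printed in a row along the back of the hob, 140 apart, each 130 across with a fine inner circle 60 across; axes as the hob's. Any pot may go on any ring, one to a ring
- ring3 (a point): centre, on the glass, of the left-hand (+y) of three heating rings printed in a row along the back of the hob, 140 apart, each 130 across with a fine inner circle 60 across; axes as the hob's. Any pot may go on any ring, one to a ring
- pot1: iron pot, one of 2 or 3 alike (or absent), hard wax inside: 96 across, 58 high, bore 86, foot 88 across, 0.55 to 0.9 kg. Origin: centre of underside, z up. Stub handle, 16 wide, 10 thick, level along its -x from 48 to 122 from the centre, middle 48 up; pinch it from above 88 out, do not press it down. Starts on the keep-warm strip, handle over the control strip, up to 35 degrees aslant
- pot2: iron pot, one of 2 or 3 alike (or absent), hard wax inside: 96 across, 58 high, bore 86, foot 88 across, 0.55 to 0.9 kg. Origin: centre of underside, z up. Stub handle, 16 wide, 10 thick, level along its -x from 48 to 122 from the centre, middle 48 up; pinch it from above 88 out, do not press it down. Starts on the keep-warm strip, handle over the control strip, up to 35 degrees aslant
- pot3: iron pot, one of 2 or 3 alike (or absent), hard wax inside: 96 across, 58 high, bore 86, foot 88 across, 0.55 to 0.9 kg. Origin: centre of underside, z up. Stub handle, 16 wide, 10 thick, level along its -x from 48 to 122 from the centre, middle 48 up; pinch it from above 88 out, do not press it down. Starts on the keep-warm strip, handle over the control strip, up to 35 degrees aslant
- lid1: iron lid, one of 3 alike, fits any pot, one may be spare; disc 100 across, 6 thick, over a flange 81 across that goes 7 deep into the pot's bore; round upright wooden knob 26 across, 26 high on top; 0.18 kg. Origin: centre of the flange's underside, z up; knob from 13 to 39 above it. Lies on its flange on the table to either side of the hob; seated, its origin is 51 above the pot's
- lid2: iron lid, one of 3 alike, fits any pot, one may be spare; disc 100 across, 6 thick, over a flange 81 across that goes 7 deep into the pot's bore; round upright wooden knob 26 across, 26 high on top; 0.18 kg. Origin: centre of the flange's underside, z up; knob from 13 to 39 above it. Lies on its flange on the table to either side of the hob; seated, its origin is 51 above the pot's
- lid3: iron lid, one of 3 alike, fits any pot, one may be spare; disc 100 across, 6 thick, over a flange 81 across that goes 7 deep into the pot's bore; round upright wooden knob 26 across, 26 high on top; 0.18 kg. Origin: centre of the flange's underside, z up; knob from 13 to 39 above it. Lies on its flange on the table to either side of the hob; seated, its origin is 51 above the pot's
- knob1 (a joint): knob of ring1, right-hand (-y), on the control strip 216 nearer the robot than the ring's centre: 0 off, grows clockwise seen from above, stop at 1.4 rad (full heat); starts near off, 0 to 0.3. Stiff (0.03 N m), stays where it is left
- knob2 (a joint): knob of ring2, middle, on the control strip 216 nearer the robot than the ring's centre: 0 off, grows clockwise seen from above, stop at 1.4 rad (full heat); starts near off, 0 to 0.3. Stiff (0.03 N m), stays where it is left
- knob3 (a joint): knob of ring3, left-hand (+y), on the control strip 216 nearer the robot than the ring's centre: 0 off, grows clockwise seen from above, stop at 1.4 rad (full heat); starts near off, 0 to 0.3. Stiff (0.03 N m), stays where it is left
- knob1_grip (a point): on the vertical axis of knob1, mid-height of its grip, 67 above the table: an upright bar 38 long, 13 thick, from 57 to 76 above the table, on a disc 40 across. The axes turn with the knob: the bar runs along this x, so pinch it from above along this y, fingertips just clear of the strip (50 above the table). Pot handles may overhang it at first
- knob2_grip (a point): on the vertical axis of knob2, mid-height of its grip, 67 above the table: an upright bar 38 long, 13 thick, from 57 to 76 above the table, on a disc 40 across. The axes turn with the knob: the bar runs along this x, so pinch it from above along this y, fingertips just clear of the strip (50 above the table). Pot handles may overhang it at first
- knob3_grip (a point): on the vertical axis of knob3, mid-height of its grip, 67 above the table: an upright bar 38 long, 13 thick, from 57 to 76 above the table, on a disc 40 across. The axes turn with the knob: the bar runs along this x, so pinch it from above along this y, fingertips just clear of the strip (50 above the table). Pot handles may overhang it at first
- tin: bystander, not to be moved: closed round tin, 75 across and 52 high, origin centre of its underside; stands beside the hob among the lids
- brush: bystander, not to be moved: brush 190 long lying on the table on the robot's left, origin under its middle, lying along its x
- tape: bystander, not to be moved: roll of paper tape, 90 across and 25 high, lying flat on the robot's right; origin centre of its underside
Things that resemble listed ones, but are neither listed nor needed, are in the scene too. What is shaped like the lid3 but turquoise is not meant.

How it is judged:
By the outcome, as a careful person would: the job done as asked, in the order asked, and still so for the second after the job is handed in, with the robot touching nothing.
Of pot1, pot2, pot3 only 2 to 3 are there at a start; the rules pass over those that are not, and their reading is None.
At some moment in a run one of pot1, pot2, pot3, lid1, lid2, lid3 may be knocked a few centimetres aside while the robot is not near it.
Once in a run the grip may slacken for a moment while it holds something.
It also fails if it takes over 210 s, if anything falls off the work surface, if the arm or the gripper's body presses on something with over 40 N, if the wrist force passes 120 N, or if a joint passes its speed limit or range.

## Robot

A 7-joint arm with a two-finger parallel gripper is mounted at the origin on the work surface. World frame = base frame: x ahead of the robot, y to its left, z up, the work surface at z = 0. Lengths are in m, angles in rad, forces in N, time in s.
With the tool pointing down it reaches from about 0.425 to 0.95 m from the base axis. Payload 4.7 kg.
Tool frame: the origin (TCP) lies between the finger pads; the fingertips stand 25 mm ahead of it and the grasp point (between the pads) lies 6 mm ahead of it; z points along the fingers, y is the line along which they close (so a half turn about z gives the same grasp; the last joint's range is limited). The gripper opens to 85 mm and grips with 20 to 120 N. Pads are 22 mm wide; open, the fingers measure 114 mm over their backs; the gripper's body (76 mm by 85 mm) begins 54 mm behind the grasp point. The pads swing forward as they close: fully open they stand 13 mm farther back than shut.
Start: joints at [-1.351, 0.469, -0.049, 1.532, 0.024, 1.141, -0.082], TCP at [0.166, 0.654, 0.256] pointing down, gripper open.
Joint ranges: [-2.59, 2.59], [-0.33, 1.99], [-1.39, 1.29], [0.1, 2.45], [-1.04, 4.18], [0.21, 1.99], [-2.66, 2.66]. Speed limits (rad/s): [2.57, 2.57, 3.14, 3.14, 3.14, 3.14, 3.14].

## Interface

Orientations are given as a 3x3 rotation matrix whose columns are the frame's x, y, z axes.
In Python, from rig import * gives the robot as it stands. Calls block until the motion is done:
- movep(position, orientation): joint-space move of the TCP to a pose.
- move_l(position, attitude=None, feed=0.15, until_force=None): straight line of the TCP; attitude=None keeps the orientation; feed is the mean speed in m/s. With until_force (N) it stops when the force on the tool has changed by that much, and returns True; else False.
- move_joints(angles): joint-space move.
- command_gripper(opening, newtons=None): finger opening in m; newtons is the grip in N (None keeps the last); returns when the fingers have stopped.
- sleep(seconds).
- inverse_kinematics(position, orientation): joint angles nearest the present ones, or None.
- sense(): the state.
- camera(name): name is "scene" or "side" or "wrist"; returns (picture, depth): 400x640x3 uint8, red, green, blue; 400x640 float32, m along the optical axis (not along the pixel's ray), 0 where there is no reading.
- camera_params(name): a dict with "K" (3x3 intrinsics, pixels), "position" and "rotation" of the camera in the world; the wrist camera has in their place "tool_from_camera" (4x4, takes a point from camera to tool coordinates, whose origin is the TCP and whose axes are the flange's). Camera axes: x right, y down, z forward; pixel columns grow to the right and rows downward; lengths in m; the calibration is good to about 2 mm. A picture is of the moment at which its call begins: read the wrist's pose just before it. camera_params takes no time and is no camera call.
A pose or a line that the arm cannot do raises Unreachable and nothing moves.
- finish_job(): hands the job in, once; it reports no verdict.
The state is a dict: "time_s": time; "joint_pos": joint angles; "qd": joint speeds; "joint_efforts": joint torques, N m; "position": TCP position; "tcp_rot": TCP orientation; "wrist_force": force on the tool from outside, world axes, zero at the start; "ft_torque": the same for the moment, N m; "finger_gap": finger opening in m.
Only numpy, scipy, OpenCV 4.12 (cv2) and the standard library are available. Lean on these libraries where they do the work, as an engineer would, in place of code of your own. Each camera call takes 0.05 s, during which the arm holds its last target. There are 200 camera calls.

## Working session

There is one attempt and no reset: what is moved stays moved. The work goes in short steps, each a Python script; the robot and the scene stay as the last script left them, time stands still between calls to the robot, and variables do not carry over. Pictures are saved under pics/ and viewed, on a budget of 14 in all, crops included, one or two more only if the job needs it, and the job is handed in when it is done.

```bash
ls; mkdir -p pics; python3 - <<'E'
from rig import *
import cv2,numpy as np
s=sense();print(s['time_s'],s['position'],s['tcp_rot'],s['finger_gap'])
for n in("scene","side"):
    p,d=camera(n);cv2.imwrite(f'pics/{n}0.png',p[:,:,::-1]);np.savez(f'{n}0.npz',p=p,d=d)
    c=camera_params(n);print(n,c)
print(camera_params("wrist"))
E
```

```text
pics
0.0 [0.16608286 0.65369113 0.25525205] [[-9.69216258e-01  2.46210661e-01 -3.93219381e-04]
 [ 2.46210958e-01  9.69214346e-01 -1.92746191e-03]
 [-9.34478068e-05 -1.96494234e-03 -9.99998065e-01]] 0.08559373073940797
scene {'K': array([[433.30231493,   0.        , 322.7358409 ],
       [  0.        , 433.30231493, 198.25722325],
       [  0.        ,   0.        ,   1.        ]]), 'position': array([1.40930069, 0.28472301, 0.85585082]), 'rotation': array([[-0.29195425,  0.5918533 , -0.75131377],
       [ 0.95619214,  0.1630179 , -0.24314964],
       [-0.02143133, -0.7893889 , -0.61351925]])}
side {'K': array([[388.76372839,   0.        , 321.68937395],
       [  0.        , 388.76372839, 197.77370018],
       [  0.        ,   0.        ,   1.        ]]), 'position': array([-0.10441406, -0.68327678,  0.7286407 ]), 'rotation': array([[ 0.75244492, -0.41002412,  0.51546762],
       [-0.658396  , -0.44627273,  0.60609847],
       [-0.01847585, -0.79543753, -0.60575389]])}
{'K': array([[308.22323744,   0.        , 319.07781007],
       [  0.        , 308.22323744, 202.12668525],
       [  0.        ,   0.        ,   1.        ]]), 'tool_from_camera': array([[-7.95832153e-04, -9.56458660e-01, -2.91866747e-01,
         7.39484212e-02],
       [ 9.99999463e-01, -9.55074445e-04,  4.03120603e-04,
         6.39843245e-05],
       [-6.64322664e-04, -2.91866269e-01,  9.56458906e-01,
        -1.18569054e-01],
       [ 0.00000000e+00,  0.00000000e+00,  0.00000000e+00,
         1.00000000e+00]])}
```

View pics/scene0.png

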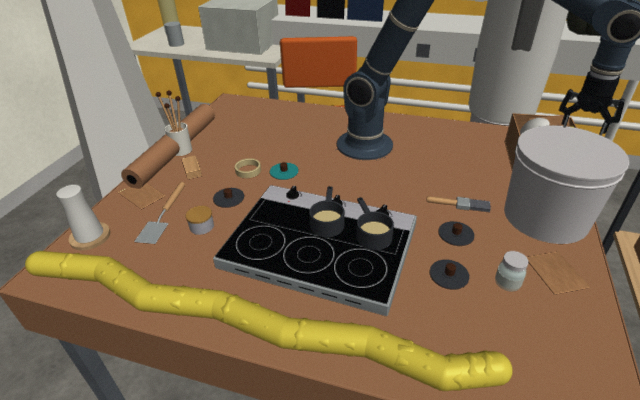

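View pics/side0.png

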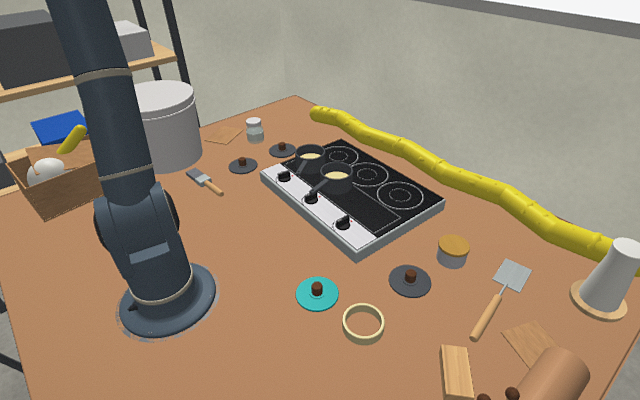

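Scene shows two pots at (326,217) and (375,230), and rings at (261,242), (309,253), (360,266). The three iron lids are at (228,197), (456,233) and (450,273). The turquoise look-alike at (284,171) is excluded, and the tin is at (200,220). The side view agrees. Next I'll get positions from depth.

```bash
cat > h.py <<'E'
from rig import *
import numpy as np,cv2
def campose(n,s=None):
    c=camera_params(n)
    if n!='wrist': return c['K'],c['rotation'],c['position']
    T=c['tool_from_camera'];R=s['tcp_rot']
    return c['K'],R@T[:3,:3],s['position']+R@T[:3,3]
def shot(n,name=None):
    s=sense() if n=='wrist' else None
    K,R,t=campose(n,s); p,d=camera(n)
    if name: cv2.imwrite(f'pics/{name}.png',p[:,:,::-1])
    return p,d,K,R,t
def world(d,K,R,t):
    v,u=np.mgrid[:d.shape[0],:d.shape[1]]
    c=np.stack([(u-K[0,2])/K[0,0]*d,(v-K[1,2])/K[1,1]*d,d],-1)
    W=c@R.T+t; W[d==0]=np.nan; return W
def ray(u,v,z,K,R,t):   # pixel -> world at height z
    r=R@np.array([(u-K[0,2])/K[0,0],(v-K[1,2])/K[1,1],1]); return t+r*(z-t[2])/r[2]
def px(P,K,R,t):
    c=(np.asarray(P)-t)@R; return c@K.T/ c[...,2:]
def down(a):  # tool down, tool y axis at world angle a+90deg (tool x at angle a)
    c,s=np.cos(a),np.sin(a); return np.array([[c,s,0],[s,-c,0],[0,0,-1.]])
E
python3 - <<'E'
from h import *
for n,L in(("scene",dict(r1=(261,242,.05),r2=(309,253,.05),r3=(360,266,.05),potA=(326,217,.1),potB=(375,230,.1),lidR=(228,193,.039),lidL1=(457,227,.039),lidL2=(451,267,.039),turq=(284,165,.039),tin=(200,214,.052),brush=(460,203,.01),jar=(514,258,.05))),("side",dict(k1=(343,219,.076),k2=(311,193,.076),k3=(283,173,.076),r1=(400,195,.05),r2=(370,174,.05),r3=(339,156,.05),potA=(336,176,.1),potB=(309,156,.1),lidR=(410,270,.039),lidL1=(242,160,.039),lidL2=(282,145,.039)))):
    f=np.load(n+'0.npz');K,R,t=campose(n);W=world(f['d'],K,R,t)
    for k,(u,v,z) in L.items(): print(n,k,ray(u,v,z,K,R,t).round(3),W[v,u].round(3))
E
```

```text
scene r1 [ 0.65  -0.139  0.05 ] [ 0.649 -0.14   0.049]
scene r2 [ 0.655 -0.001  0.05 ] [ 0.657 -0.001  0.052]
scene r3 [0.663 0.137 0.05 ] [0.662 0.137 0.048]
scene potA [0.56  0.018 0.1  ] [0.532 0.009 0.075]
scene potB [0.576 0.155 0.1  ] [0.548 0.15  0.075]
scene lidR [ 0.462 -0.334  0.039] [ 0.455 -0.339  0.033]
scene lidL1 [0.435 0.362 0.039] [0.437 0.362 0.041]
scene lidL2 [0.594 0.357 0.039] [0.594 0.357 0.039]
scene turq [ 0.267 -0.221  0.039] [ 0.269 -0.22   0.041]
scene tin [ 0.592 -0.357  0.052] [ 0.592 -0.357  0.052]
scene brush [0.283 0.367 0.01 ] [0.298 0.366 0.021]
scene jar [0.53  0.506 0.05 ] [0.571 0.496 0.088]
side k1 [ 0.432 -0.136  0.076] [ 0.43  -0.138  0.078]
side k2 [0.443 0.007 0.076] [ 0.425 -0.016  0.098]
side k3 [0.446 0.143 0.076] [0.447 0.144 0.075]
side r1 [ 0.649 -0.148  0.05 ] [ 0.648 -0.148  0.051]
side r2 [ 0.665 -0.014  0.05 ] [ 0.664 -0.015  0.051]
side r3 [0.668 0.13  0.05 ] [0.668 0.131 0.05 ]
side potA [ 0.529 -0.004  0.1  ] [0.553 0.022 0.076]
side potB [0.543 0.134 0.1  ] [0.567 0.165 0.076]
side lidR [ 0.451 -0.343  0.039] [ 0.451 -0.343  0.039]
side lidL1 [0.423 0.348 0.039] [0.422 0.347 0.04 ]
side lidL2 [0.583 0.337 0.039] [0.585 0.34  0.037]
```

```bash
python3 - <<'E'
from h import *
f=np.load('scene0.npz');K,R,t=campose('scene');W=world(f['d'],K,R,t)
print('pot big',W[150,570],W[140,530],W[150,620])
s=sense()
for a in(0,np.pi):
  for p in([.6,.03,.42],[.6,.03,.36],[.5,.03,.42],[.43,-.136,.08],[.44,.14,.08],[.66,.14,.2]): print(a,p,inverse_kinematics(p,down(a)))
p=s['position'].copy();p[2]=.36
try: move_l(p,feed=.25)
except Unreachable as e: print(e)
movep([.57,.03,.42],down(0) if inverse_kinematics([.57,.03,.42],down(0)) is not None else down(np.pi))
s=sense();print(s['time_s'],s['position'],s['joint_pos'])
p,d,K,R,t=shot('wrist','w1');np.savez('w1.npz',p=p,d=d,K=K,R=R,t=t)
E
```

```text
pot big [0.27685134 0.61202243 0.23677207] [0.24678535 0.5150771  0.23582315] [0.24131657 0.73776946 0.23564792]
0 [0.6, 0.03, 0.42] [-0.76896723  0.31775016  0.88030826  1.51240135 -0.24584094  1.42709066
 -1.448865  ]
0 [0.6, 0.03, 0.36] [-0.76482158  0.35035444  0.87274374  1.61273366 -0.27577897  1.30799383
 -1.420497  ]
0 [0.5, 0.03, 0.42] [-0.8845841   0.06181063  0.79826878  1.72294512 -0.04510843  1.37567244
 -1.6493154 ]
0 [0.43, -0.136, 0.08] [-0.31531694  0.43254389  0.65597897  2.23687361 -0.4658197   0.60557194
 -0.88425708]
0 [0.44, 0.14, 0.08] [-0.91662154  0.44514811  0.64629788  2.213157   -0.46512965  0.61644505
 -1.50099782]
0 [0.66, 0.14, 0.2] [-0.72529284  0.59152742  0.68380013  1.62414159 -0.41211317  1.07480083
 -1.49619799]
3.141592653589793 [0.6, 0.03, 0.42] [-0.54681942  0.26784405  0.55809355  1.50129834 -0.14239261  1.41315598
  1.58839518]
3.141592653589793 [0.6, 0.03, 0.36] [-0.51965717  0.29171106  0.52002629  1.60037908 -0.14931429  1.28930016
  1.59452324]
3.141592653589793 [0.5, 0.03, 0.42] [-0.68460699  0.06041118  0.58059435  1.71522748 -0.03376185  1.37594299
  1.47248602]
3.141592653589793 [0.43, -0.136, 0.08] [-0.27144924  0.41922958  0.59803585  2.23478607 -0.42085511  0.59556293
  2.21082727]
3.141592653589793 [0.44, 0.14, 0.08] [-0.51563335  0.38095042  0.1405452   2.19207081 -0.09605357  0.57408417
  1.26647956]
3.141592653589793 [0.66, 0.14, 0.2] [-0.43369102  0.51978446  0.23493936  1.60567379 -0.13510931  1.03209775
  1.41156401]
3.3 [0.57007299 0.03128456 0.4197495 ] [-0.78859782  0.23925321  0.8331943   1.57886187 -0.17889757  1.40321959
 -1.50818405]
```

View pics/w1.png

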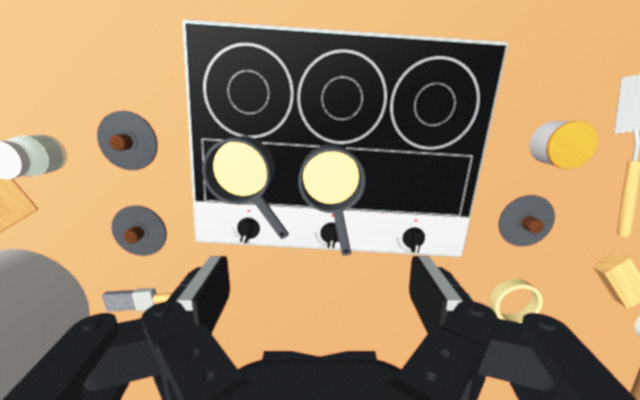

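The wrist view shows the rings at about (249,92), (342,98) and (435,104), pots at (240,168) and (331,178), and knobs at (248,230), (330,235) and (413,238). Lids are at (127,140), (139,231) and (527,220), and the tin is at (570,145).

```bash
cat >> h.py <<'E'
def circ(P):
    A=np.c_[2*P,np.ones(len(P))];s=np.linalg.lstsq(A,(P**2).sum(1),rcond=None)[0]
    return s[:2],np.sqrt(s[2]+s[:2]@s[:2])
def rings(p,K,R,t,guess,r=.065,win=.006):
    """white ring pixels near guess circle -> fitted centre on glass"""
    v,u=np.mgrid[:400,:640];d=np.stack([(u-K[0,2])/K[0,0],(v-K[1,2])/K[1,1],np.ones(u.shape)],-1)@R.T
    G=t+d*((.05-t[2])/d[...,2:]); br=p.min(-1)>110; c=np.array(guess)
    for _ in range(3):
        rr=np.hypot(*(G[...,:2]-c).transpose(2,0,1)); m=br&(abs(rr-r)<win); c,rad=circ(G[m][:,:2])
    return c,rad,m.sum()
def pots(W,guess):
    """rim circle + handle angle"""
    c=np.array(guess)
    z=W[...,2]; 
    for _ in range(4):
        rr=np.hypot(W[...,0]-c[0],W[...,1]-c[1]); m=(z>.103)&(z<.115)&(rr<.058)&(rr>.036); c,rad=circ(W[m][:,:2])
    rr=np.hypot(W[...,0]-c[0],W[...,1]-c[1]); h=(z>.096)&(z<.11)&(rr>.065)&(rr<.12); H=W[h][:,:2]
    d=H.mean(0)-c if len(H) else np.zeros(2); return c,rad,m.sum(),np.arctan2(-d[1],-d[0]),np.median(W[h][:,2]) if len(H) else 0
def lid(W,guess,z0=.039,r=.04):
    rr=np.hypot(W[...,0]-guess[0],W[...,1]-guess[1]); m=(abs(W[...,2]-z0)<.004)&(rr<r)
    Q=W[m]; return Q[:,:2].mean(0) if len(Q) else None,m.sum(),Q[:,2].mean() if len(Q) else 0, np.ptp(Q[:,:2],0) if len(Q) else 0
E
python3 - <<'E'
from h import *
f=np.load('w1.npz');p,d,K,R,t=[f[k] for k in'pdKRt'];W=world(d,K,R,t)
C=[]
for u,v in((435,104),(342,98),(249,92)):
    g=ray(u,v,.05,K,R,t)[:2];r=rings(p,K,R,t,g);C.append(r[0]);print('ring',g.round(4),r)
print('yaw',np.degrees(np.arctan2(-(C[2]-C[0])[0],(C[2]-C[0])[1])),np.linalg.norm(C[2]-C[0]), 'glass z',np.nanmedian(W[160:200,390:450,2]))
for u,v in((331,178),(240,168)): print('pot',pots(W,ray(u,v,.1,K,R,t)[:2]))
for u,v in((533,225),(118,143),(132,236)): print('lid',lid(W,ray(u,v,.039,K,R,t)[:2]))
for u,v in((413,236),(331,234),(248,227)): print('knob',ray(u,v,.07,K,R,t))
big=cv2.resize(p[190:260,200:460,::-1],None,fx=3,fy=3,interpolation=cv2.INTER_CUBIC);cv2.imwrite('pics/knobs.png',big)
E
```

```text
ring [ 0.6512 -0.1432] (array([ 0.65078971, -0.14220118]), np.float64(0.06510168572371516), np.int64(905))
ring [ 0.6596 -0.0027] (array([ 0.6593202 , -0.00216439]), np.float64(0.06511484149618467), np.int64(965))
ring [0.6679 0.1364] (array([0.6678757 , 0.13799429]), np.float64(0.06515204168636783), np.int64(1052))
yaw -3.4895081876223015 0.2807159347304468 glass z 0.05103396734086818
pot (array([0.54346012, 0.0130126 ]), np.float64(0.04566905935047702), np.int64(827), np.float64(-0.8828658816786653), np.float64(0.1040686010712969))
pot (array([0.55619044, 0.14766425]), np.float64(0.045763044385595635), np.int64(883), np.float64(0.9631235799066961), np.float64(0.10444551521625633))
lid (array([ 0.44938816, -0.34440638]), np.int64(170), np.float64(0.039378404757253835), array([0.02497745, 0.02412352]))
lid (array([0.59152478, 0.35287338]), np.int64(214), np.float64(0.03972814048746459), array([0.02408373, 0.02580895]))
lid (array([0.42919447, 0.36048896]), np.int64(171), np.float64(0.039690143008170364), array([0.02424284, 0.02481576]))
knob [ 0.44421329 -0.12288536  0.07      ]
knob [0.44753511 0.01188167 0.07      ]
knob [0.45961489 0.14720934 0.07      ]
```

View pics/knobs.png

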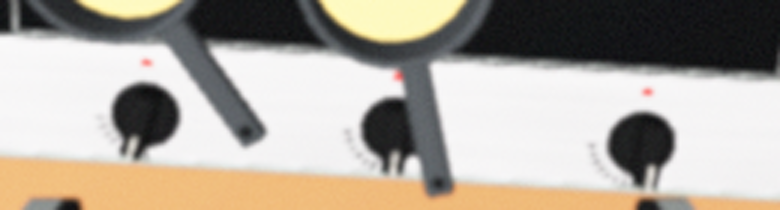

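```bash
cat >> h.py <<'E'
YAW=np.radians(-3.49);RING={1:np.array([.6508,-.1422]),2:np.array([.6593,-.0022]),3:np.array([.6679,.1380])}
HX=np.array([np.cos(YAW),np.sin(YAW)])
def handle(W,c):
    v=W[...,:2]-c; rr=np.hypot(v[...,0],v[...,1]); an=np.arctan2(-v[...,1],-v[...,0])
    m=(W[...,2]>.096)&(W[...,2]<.11)&(rr>.062)&(rr<.126)&(abs(an-YAW)<.75)
    lab=m.astype(np.uint8); n,L,st,_=cv2.connectedComponentsWithStats(lab)
    k=1+np.argmax(st[1:,4]); H=v[L==k]; return np.arctan2(-H[:,1].mean(),-H[:,0].mean()),st[k,4],np.median(rr[L==k])
def lookpot(xy,name=None,h=.25,back=.04,a=0):
    """look at a pot with the tool above it"""
    movep([xy[0]-back,xy[1],h],down(a)); sleep(.15)
    p,d,K,R,t=shot('wrist',name);W=world(d,K,R,t);q=pots(W,xy);return q,W,(p,d,K,R,t)
E
python3 - <<'E'
from h import *
f=np.load('w1.npz');p,d,K,R,t=[f[k] for k in'pdKRt'];W=world(d,K,R,t)
for g in((.5435,.013),(.556,.1477)): print(g,handle(W,np.array(g)))
command_gripper(.05,40)
q,W,_=lookpot((.5435,.013),'a1',h=.27,back=.06); print(q[:3],handle(W,q[0]),sense()['finger_gap'])
E
```

```text
(0.5435, 0.013) (np.float64(0.2097639441249955), np.int32(363), np.float64(0.09008232771530882))
(0.556, 0.1477) (np.float64(0.5795568335909571), np.int32(401), np.float64(0.08982402281823931))
(array([0.54301515, 0.01304019]), np.float64(0.045530620488633586), np.int64(2219)) (np.float64(0.21130636359316832), np.int32(874), np.float64(0.08953452692926128)) 0.050073698057917754
```

View pics/a1.png

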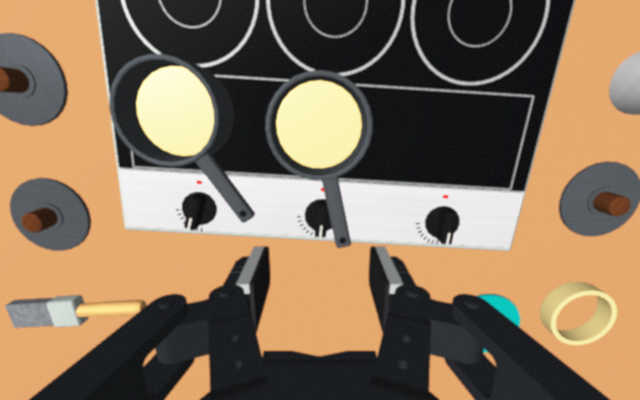

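Pot A is at (320,122) with its handle ending at (343,243), and there is space around it for the fingers. I'll grasp it and slide it to ring2.

```bash
cat >> h.py <<'E'
def slide(c,th,ring,z=.106):
    g=c-.088*np.array([np.cos(th),np.sin(th)]);A=down(th)
    movep([*g,.19],A); f=move_l([*g,z],feed=.1,until_force=8); print('down',f,sense()['position'])
    if f: return False
    command_gripper(.0,45); s=sense(); print('grip',s['finger_gap'],s['position'],s['wrist_force'])
    if s['finger_gap']<.012: return False
    e=g+RING[ring]-c
    move_l([*e,sense()['position'][2]],feed=.05); s=sense(); print('slid',s['finger_gap'],s['position'],s['wrist_force'])
    sleep(.2);command_gripper(.05,45); sleep(.1);e=sense()['position'];move_l([e[0],e[1],.25],feed=.15); print(sense()['time_s'])
    return True
E
python3 - <<'E'
from h import *
r=slide(np.array([.5430,.0130]),.211,2)
if r:
    q,W,_=lookpot(RING[2],None,h=.27,back=.06); print('A',q[:3],q[0]-RING[2],handle(W,q[0]))
    g=pots(W,(.556,.1477)); print('B',g[:3],handle(W,g[0]))
E
```

```text
down False [ 0.45751874 -0.0054582   0.10652019]
grip 0.01524681171894358 [ 0.45722051 -0.00529183  0.10651628] [-2.14448145  0.25757879  5.416932  ]
slid 0.014675008397696417 [ 0.56993241 -0.0202808   0.10653046] [-9.54932331  0.38580671 10.70643275]
10.8917
A (array([ 0.65557205, -0.00176969]), np.float64(0.04554116773106545), np.int64(2260)) [-0.00372795  0.00043031] (np.float64(0.21633167390427357), np.int32(887), np.float64(0.08935642847013839))
B (array([0.55685177, 0.14756797]), np.float64(0.04564831208409275), np.int64(2081)) (np.float64(0.5880760431926041), np.int32(240), np.float64(0.07006227898491058))
```

```bash
cat >> h.py <<'E'
def slide(c,th,ring,z=.107):
    g=c-.088*np.array([np.cos(th),np.sin(th)]);A=down(th)
    movep([*g,.19],A); f=move_l([*g,z],feed=.1,until_force=8); sleep(.1);s=sense();print('down',f,s['position'],s['wrist_force'])
    if f: return False
    command_gripper(.0,45); s=sense(); print('grip',s['finger_gap'],s['position'],s['wrist_force'])
    if s['finger_gap']<.012: return False
    e=s['position'][:2]+RING[ring]-c; p=e
    for k in range(3):
        move_l([*p,z],feed=.05 if k==0 else .02); sleep(.1); s=sense(); err=e-s['position'][:2]
        print('slid',s['finger_gap'],s['position'],err,s['wrist_force'])
        if np.hypot(*err)<.001: break
        p=p+err
    command_gripper(.05,45); sleep(.1);e=sense()['position'];move_l([e[0],e[1],.25],feed=.15); print(sense()['time_s'])
    return True
E
python3 - <<'E'
from h import *
c=np.array([.5565,.1476])
q,W,_=lookpot(c,None,h=.27,back=.06);th=handle(W,q[0]);print(q[:3],th)
r=slide(q[0],th[0],3)
q,W,_=lookpot(RING[2],None,h=.27,back=.06);th=handle(W,q[0]);print('A',q[:3],q[0]-RING[2],th)
r=slide(q[0],th[0],2)
E
```

```text
(array([0.55577916, 0.14864299]), np.float64(0.045582238125271644), np.int64(2239)) (np.float64(0.5747877754429133), np.int32(911), np.float64(0.08980399352079853))
down False [0.48243706 0.10095426 0.10764014] [-0.10977507 -0.01550512  0.13959612]
grip 0.015090993702231919 [0.48202444 0.1009142  0.1073953 ] [-0.90999282 -0.69439751  5.60452113]
slid 0.014606617966598382 [0.59126379 0.09058909 0.10732598] [ 0.00288149 -0.00031787] [-9.98593819  1.37037942 12.89773821]
slid 0.014865405772567408 [0.5946417  0.09028226 0.1073534 ] [-4.96421325e-04 -1.10452562e-05] [-8.73487654  0.42861018 11.021824  ]
19.0833
A (array([ 0.65555127, -0.00174682]), np.float64(0.04555661595787125), np.int64(2256)) [-0.00374873  0.00045318] (np.float64(0.21674030495810512), np.int32(888), np.float64(0.08938888950340335))
down False [ 0.57016622 -0.02073577  0.10775692] [-0.96267564 -0.1956621  -0.59497042]
grip 0.01499924958744063 [ 0.56975744 -0.02060209  0.10745195] [-0.97991765 -0.32721598  4.72677949]
slid 0.015106428869455908 [ 0.57109652 -0.02098392  0.10738635] [ 2.40965363e-03 -7.13559111e-05] [-8.57317882  1.48844502 12.09012354]
slid 0.01518662336604769 [ 0.57292555 -0.02119405  0.1073993 ] [0.00058063 0.00013878] [-9.82203717  0.71709255 13.38864241]
24.025
```

```bash
cat >> h.py <<'E'
def looklid(xy,z0=.039,name=None):
    movep([xy[0]-.06,xy[1],z0+.162],down(0)); sleep(.15)
    p,d,K,R,t=shot('wrist',name);W=world(d,K,R,t);return lid(W,xy,z0),W,(p,d,K,R,t)
def griplid(xy,a,z=.042,up=.12,N=40):
    movep([*xy,z+.07],down(a)); f=move_l([*xy,z],feed=.1,until_force=8); command_gripper(0,N); s=sense()
    print('griplid',f,s['position'],s['finger_gap'],s['wrist_force'].round(1)); return s['position'][:2]
E
python3 - <<'E'
from h import *
q,W,_=looklid((.5915,.353)); print(q); k=q[0]
gx=griplid(k,np.pi/2); command_gripper(.05); e=sense()['position'];move_l([e[0],e[1],.12]);
g=griplid([gx[0],k[1]],0); command_gripper(.05); e=sense()['position'];move_l([e[0],e[1],.12]);
q,W,_=looklid(k,name='l2'); print(q,'bias',q[0]-[gx[0],g[1]],sense()['time_s'])
E
```

```text
(array([0.59135671, 0.35471561]), np.int64(654), np.float64(0.03974880319344714), array([0.02427947, 0.02500346]))
griplid False [0.59203143 0.35503549 0.04312424] 0.024626723283272794 [0.  0.1 4.3]
griplid False [0.59264197 0.35510689 0.04307767] 0.024615147339233794 [-0.4  1.   4.1]
(array([0.59876018, 0.3163443 ]), np.int64(26), np.float64(0.03833483363135902), array([0.00934088, 0.00225683])) bias [ 0.00672875 -0.03876259] 33.25
```

View pics/l2.png

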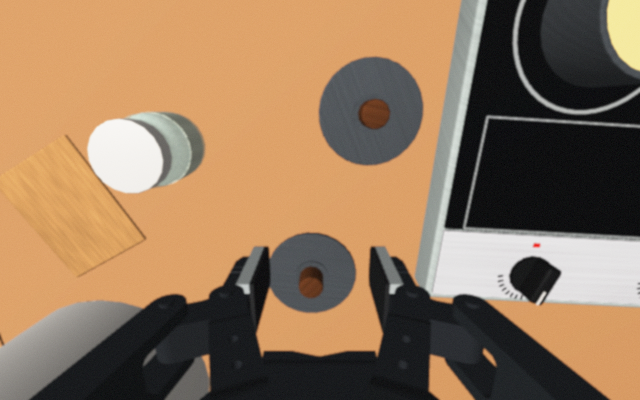

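The lid at (371,110) now sits about 4 cm nearer the hob, so it was knocked. It still lies flat. I'll measure it again and carry on.

```bash
python3 - <<'E'
from h import *
q,W,_=looklid((.595,.315)); print(q); k=q[0]
gx=griplid(k,np.pi/2); command_gripper(.05); e=sense()['position'];move_l([e[0],e[1],.12]);
g=griplid([gx[0],k[1]],0); command_gripper(.05); e=sense()['position'];move_l([e[0],e[1],.12]);
q,W,_=looklid(k); print(q,'bias',q[0]-[gx[0],g[1]],sense()['time_s'])
E
```

```text
(array([0.60085552, 0.30478345]), np.int64(674), np.float64(0.03972943803623457), array([0.02463051, 0.02555109]))
griplid False [0.60152192 0.30507995 0.04306819] 0.02427163871483301 [-0.7 -0.8  4. ]
griplid False [0.60216538 0.30495616 0.04300081] 0.024539373675899652 [-0.9  0.1  3.9]
(array([0.60204293, 0.30475536]), np.int64(673), np.float64(0.039712347253502256), array([0.02484946, 0.02563638])) bias [ 0.000521  -0.0002008] 41.3583
```

```bash
cat >> h.py <<'E'
def place(pc,ring,off=(0,0)):
    q,W,_=lookpot(pc,f'hold{ring}',h=.27,back=.09); print('pot',q[:3],q[0]-RING[ring]); c=q[0]-off
    if q[2]<500 or abs(q[1]-.0456)>.002: return print('bad rim fit')
    movep([*c,.20],down(0)); move_l([*c,.165],feed=.1)
    p=c.copy()
    for dx,dy in((0,0),(.0015,0),(-.0015,0),(0,.0015),(0,-.0015)):
        s=sense(); move_l([c[0]+dx,c[1]+dy,s['position'][2]],feed=.03)
        f=move_l([c[0]+dx,c[1]+dy,.1405],feed=.03,until_force=6); s=sense();print('lower',f,s['position'],s['wrist_force'].round(1),s['finger_gap'])
        if s['position'][2]<.1465: return True
        move_l([c[0]+dx,c[1]+dy,s['position'][2]+.003],feed=.03)
    return False
def release(ring):
    command_gripper(.05); e=sense()['position'];move_l([e[0],e[1],.25],feed=.15)
    q,W,_=looklid(RING[ring],.140,f'seat{ring}'); print('lid',q)
    r=np.hypot(*(W[...,:2]-q[0]).transpose(2,0,1)); m=(r>.018)&(r<.046)&(W[...,2]>.09)&(W[...,2]<.135)
    P=W[m];A=np.c_[P[:,:2]-q[0],np.ones(len(P))];pl=np.linalg.lstsq(A,P[:,2],rcond=None)[0];print('disc plane',pl.round(4),m.sum(),sense()['time_s'])
E
python3 - <<'E'
from h import *
g=griplid([.6021,.3048],0,N=60); move_l([*g,.25],feed=.15); print(sense()['finger_gap'])
print(place(RING[3],3,))
E
```

```text
griplid False [0.60272706 0.3050028  0.04304895] 0.024124948029414218 [-0.3 -0.   5.3]
0.02381172353368449
pot (array([0.66774054, 0.1385116 ]), np.float64(0.045611347523868494), np.int64(2516)) [-0.00015946  0.0005116 ]
lower True [0.66833142 0.13868992 0.14982754] [0.7 0.3 5. ] 0.023936445390668273
lower True [0.66944921 0.13844678 0.14405909] [0.2 0.4 4.3] 0.023973285054722085
True
```

```bash
python3 - <<'E'
from h import *
release(3)
q,W,_=looklid((.4292,.3605)); print(q)
if q[1]>300:
    g=griplid(q[0],0,N=60); off=q[0]-g; print('off',off); move_l([*g,.25],feed=.15); print(sense()['finger_gap'])
    r=place(RING[2],2,(off[0],0)); print(r)
    if r: release(2)
E
```

```text
lid (array([0.66868183, 0.13814664]), np.int64(672), np.float64(0.1407551925206731), array([0.02498763, 0.02484619]))
disc plane [0.0005 0.0003 0.1151] 6339 50.0917
(array([0.428223  , 0.36249204]), np.int64(654), np.float64(0.03974219583789056), array([0.02532133, 0.02510077]))
griplid False [0.42867264 0.36283772 0.04289631] 0.023981055337592042 [-1.1 -0.9  5.8]
off [-0.00044964 -0.00034567]
0.023778062814898908
pot (array([ 0.65824956, -0.0021368 ]), np.float64(0.04562523063036453), np.int64(2511)) [-1.05044424e-03  6.32041275e-05]
lower True [ 0.65891815 -0.00197552  0.14394433] [-0.  -0.6  3.9] 0.02382291506106759
True
lid (array([ 0.65856995, -0.00223164]), np.int64(668), np.float64(0.14072202303344497), array([0.02511776, 0.02488773]))
disc plane [0.0003 0.0007 0.1151] 6312 60.2667
```

View pics/hold2.png

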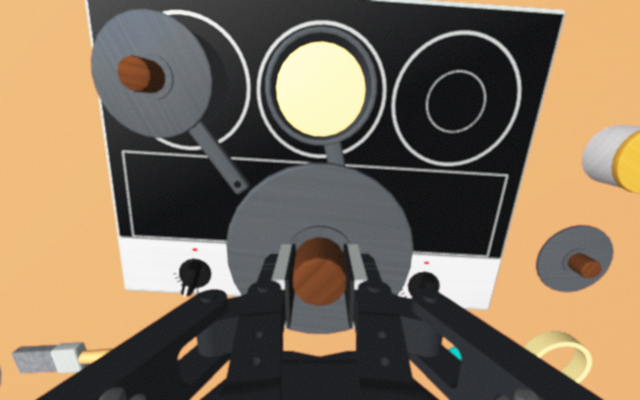

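Here the lid on ring3 is seated and the pot sits centred on ring2. Both lids now measure level and at the seated height. Next are knobs 2 and 3, with bar angles taken from depth.

```bash
cat >> h.py <<'E'
def knob(i,name=None):
    k=RING[i]-.216*HX; movep([k[0]-.03,k[1],.23],down(0)); sleep(.15)
    p,d,K,R,t=shot('wrist',name);W=world(d,K,R,t)
    r=np.hypot(*(W[...,:2]-k).transpose(2,0,1)); m=(W[...,2]>.068)&(W[...,2]<.085)&(r<.03); P=W[m][:,:2]; c,(w,h),an=cv2.minAreaRect(P.astype(np.float32))
    x=np.linalg.svd(P-P.mean(0),full_matrices=False)[2][0]; x=x*np.sign(x[0]); an=np.arctan2(x[1],x[0])
    return k,P.mean(0),m.sum(),(w,h),YAW-an,(p,d,K,R,t)
E
python3 - <<'E'
from h import *
for i in(2,3): r=knob(i,f'k{i}'); print(i,r[:-1])
p=np.hstack([cv2.imread(f'pics/k{i}.png')[180:330,200:440] for i in(2,3)]);cv2.imwrite('pics/k23.png',cv2.resize(p,None,fx=1.6,fy=1.6,interpolation=2))
E
```

```text
2 (array([0.44370059, 0.01094886]), array([0.44432358, 0.01045   ]), np.int64(600), (0.012965992093086243, 0.03769223019480705), np.float64(0.036068439457234765))
3 (array([0.45230059, 0.15114886]), array([0.45270012, 0.15010349]), np.int64(613), (0.0130150793120265, 0.03797675669193268), np.float64(0.26539845334811635))
```

View pics/k23.png

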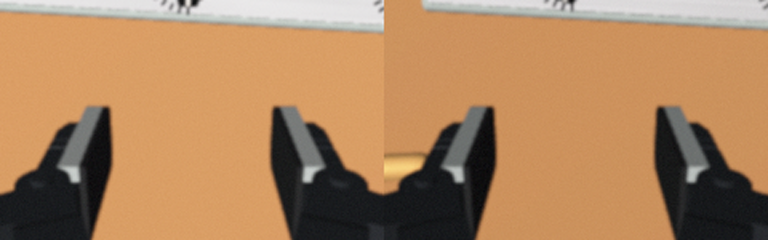

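The crop shows only the tips of the knob scales (near (183,5) and (565,5)), but the depth fits are clean: 13 x 38 mm bars at 0.04 and 0.27 rad. I'll turn them now.

```bash
cat >> h.py <<'E'
def turn(i,c,q,z=.084,over=.06):
    a=np.pi+YAW-q; movep([*c,.2],down(a)); command_gripper(.04); f=move_l([*c,z],feed=.08,until_force=6); print('down',f,sense()['position'])
    if f: 
        e=sense()['position']; move_l([*c,e[2]+.002])
        z=e[2]+.002
    command_gripper(0,60); s=sense(); print('grip',s['finger_gap'],s['position']); p=[*c,z]
    n=int(np.ceil((1.4-q+over)/.12))
    for x in np.linspace(q,1.4+over,n+1)[1:]:
        movep(p,down(np.pi+YAW-x))
    sleep(.2); s=sense(); print('turned',s['finger_gap'],s['ft_torque'].round(2),s['wrist_force'].round(1),s['joint_pos'][6])
    movep(p,down(np.pi+YAW-1.4)); command_gripper(.04); e=sense()['position']; move_l([e[0],e[1],.2],feed=.15)
    r=knob(i); print('knob now',r[1],r[3],r[4],sense()['time_s'])
E
python3 - <<'E'
from h import *
turn(3,np.array([.4525,.1506]),.265)
E
```

```text
down False [0.4528365  0.1507478  0.08443183]
grip 0.011463455760119735 [0.45250652 0.15017749 0.08452714]
turned 0.011480822983043591 [-0.88  0.8   1.35] [-3.3 -4.2  8.9] 0.20176872271817484
knob now [0.45250796 0.15019173] (0.013449324294924736, 0.03796886280179024) 1.3960176060108322 72.625
```

```bash
python3 - <<'E'
from h import *
turn(2,np.array([.4440,.0107]),.036)
movep([.57,.03,.42],down(0));sleep(.2)
p,d,K,R,t=shot('wrist','final');W=world(d,K,R,t)
for i in(1,2,3):
    k=RING[i]-.216*HX;r=np.hypot(*(W[...,:2]-k).transpose(2,0,1)); P=W[(W[...,2]>.069)&(W[...,2]<.085)&(r<.03)][:,:2]
    x=np.linalg.svd(P-P.mean(0),full_matrices=False)[2][0];x=x*np.sign(x[0]);print('knob',i,YAW-np.arctan2(x[1],x[0]))
for i in(2,3): print('lid',lid(W,RING[i],.140)[0]-RING[i],lid(W,RING[i],.14)[1:3],rings(p,K,R,t,RING[i])[0]-RING[i])
E
```

```text
down False [0.4443649  0.01072531 0.08439785]
grip 0.011474575056016144 [0.4442101  0.01060407 0.08447107]
turned 0.011278252537603955 [-0.73  0.89  1.38] [-3.4 -3.7 10.1] 0.6267181132792546
knob now [0.4440524  0.01052295] (0.013268684968352318, 0.03788347914814949) 1.404018846662756 84.225
knob 1 0.012384257796553118
knob 2 1.4023897997501524
knob 3 1.413994091033759
lid [-0.0010762   0.00011622] (np.int64(356), np.float64(0.14066207880586573)) [4.66609895e-05 8.34927266e-05]
lid [ 0.00054592 -0.00087171] (np.int64(374), np.float64(0.140776637442458)) [-5.21173172e-05 -2.36066587e-04]
```

View pics/final.png

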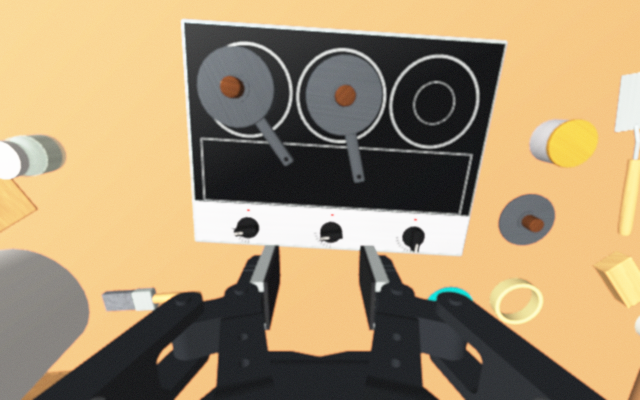

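Both pots are covered on their rings at (235,87) and (346,95). Knobs 2 and 3 point clockwise to full, knob 1 at (413,237) is off, and the spare lid and bystanders are where they started. Handing in.

```bash
python3 -c "
from rig import *
finish_job()"
```

```text
the job is handed in; nothing more can be done
```

The job is handed in. There were two pots on the hob; I slid them to ring2 and ring3, put a lid on each, then turned knobs 2 and 3 clockwise to their stops.

**Last checks:**
- **Pots and lids:** the seated lids are within about 1 mm of their ring centres. They lie level at the fully seated height, with the disc top at 0.115 m against 0.114 m expected.
- **Knobs:** knob 2 reads 1.40 rad and knob 3 reads 1.41 rad, at the 1.4 rad stop within measuring error. Knob 1, of the empty ring, reads 0.01 rad and was not touched.
- **Other things on the table:** the tin and brush show no movement between the first and last wrist views. I did not check the tape separately. The third lid stays spare where it was.

**What went wrong on the way:**
- One lid shifted a few centimetres just after a trial grip. I took it for the random knock the task warns of, and measured it again before using it.
- The first slide to ring2 stopped 3.7 mm short, so I corrected it with a second slide.
- While I held and slid the pots, the wrist force read 5 to 13 N, as if pressing down on the handles. I saw no tipping and the rim fits stayed good, but I did not check this separately.

The run took about 85 of the 210 seconds. No check failed at the end.

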